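Free the index sled of a joinery jig

ROBOT

A 6-joint arm with a two-finger parallel gripper is mounted at the origin on the work surface. World frame = base frame: x ahead of the robot, y to its left, z up, the work surface at z = 0. Lengths are in m, angles in degrees, forces in N, time in s.
With the tool pointing down it reaches from about 0.375 to 0.9 m from the base axis. Payload 3.1 kg.
Tool frame: the origin (TCP) lies on the centre line of the jaws, within the pads' length; the fingertips stand 25 mm ahead of it and the grasp point (between the pads) lies 6 mm ahead of it; z points along the fingers, y is the line along which they close (so a half turn about z gives the same grasp; the last joint's range is limited). The gripper opens to 87 mm and grips with 3 to 60 N. Pads are 19 mm wide; open, the fingers measure 117 mm over their backs; the gripper's body (75 mm by 190 mm) begins 51 mm behind the grasp point.
Start: joints at [-81.389, 30.224, 82.088, -0, 67.689, -10.227], TCP at [0.202, -0.591, 0.248] pointing down, gripper open.
Joint ranges: [-176.69, 176.69], [-43.24, 126.21], [12.49, 139.97], [-82, 262], [0, 151.66], [-163.58, 163.58]. Speed limits (degrees/s): [159.86, 159.86, 180, 180, 180, 180].

INTERFACE

Orientations are given as a 3x3 rotation matrix whose columns are the frame's x, y, z axes.
In Python, from rig import read_state, capture, camera_params, hand_in gives the robot as it stands.
- The arm moves only by the tool apply_moves, never from a script. Its argument "rows" is a list of rows, each an object of numbers: "x", "y", "z": the shift along the tool's x, y, z in mm; "rx", "ry", "rz": the turn, a rotation vector about the tool's x, y, z in units of 6 degrees (1.0 is 6 degrees); "claw": the closure in counts, from 0 (fully open) to 255 (shut). A call has 1 to 10 rows; each row is the pose to reach, as a shift and turn from the pose commanded when the call began, along the tool's axes at that moment; what a row does not reach only later rows make up. A row lasts 1/8 s, in which the tool goes at most 62.5 mm and 10.7 degrees, less where a joint would pass 70% of its speed; a pose out of reach is approached as far as the arm can. A call with a gripper value outside its range is refused whole. The fingers move at their own pace and stop on an object; the grip force is fixed at half the most. Time passes only in rows, so rows that repeat a pose let the fingers close. It gives the time, the measured TCP pose, the force, the opening and the grip force at its end, in the units of the state.
- read_state(): the state, without advancing time (a new reading comes with each control period).
- capture(name): name is "scene" or "top" or "wrist"; returns (picture, depth): 480x640x3 uint8, red, green, blue; 480x640 float32, m along the optical axis (not along the pixel's ray), 0 where there is no reading.
- camera_params(name): a dict with "fx", "fy", "cx", "cy" (pixels), "xyz" and "orientation" of the camera in the world. Camera axes: x right, y up, looking along -z (the intrinsics and any distortion apply to the point x, -y, -z); pixel columns grow to the right and rows downward; lengths in m; the calibration is good to about 2 mm. A picture is of the moment at which its call begins: read the wrist's pose just before it. camera_params takes no time and is no camera call; for the wrist camera it gives the pose at the moment of the call.
- hand_in(): hands the job in; it is judged then, once.
The state is a dict: "time_s": time; "joint_positions": joint angles; "qvel": joint speeds; "tau": joint torques, N m; "position": TCP position; "tcp_rot": TCP orientation; "force": force on the tool from outside, world axes, zero at the start; "moment": the same for the moment, N m; "opening": opening from 0.0 (shut) to 1.0 (fully open); "grasp_force": force on a finger pad.
Only numpy, scipy, OpenCV 4.12 (cv2) and the standard library are available. Lean on these libraries where they do the work, as an engineer would, in place of code of your own. Each camera call takes 0.05 s, during which the arm holds its last target. There are 200 camera calls.

TASK

On the joinery jig, first swing the small black-knobbed hold-down lever on the green head fully up, so that the rubber foot lifts off the wooden rail, and leave it up. Then grip the red knob of the index plunger, pull it straight up as far as it goes so that the pin is clear of its hole in the sled, and finish while still holding it pulled back; do not pull the plunger before the lever is up. Leave the rail and the glue bottle, mallet and tape measure where they are.

Things in the scene. Friction and masses are not known exactly. Their poses are not given: they have to be found in the camera images.
- jig: Fixed jig: grey base 300 x 340 x 20 mm; aluminium sled on it (top 45 mm up) with a row of dark holes along y at x = -55 mm; green column (x = 98 to 142 mm, 185 mm high) with a 46 mm wide green head arm reaching forward to x = -7 mm, from 115 to 160 mm up. Origin: centre of the base underside, at table level. x: towards the column, away from the robot (yaw up to 0.35 rad); y left; z up.
- lever (a joint): Hold-down lever on top of the head: 0 = fully down (foot presses the rail), grows as the knob is swung up and back, 1.25 rad = end stop (nearly upright). Starts at 0 to 0.1. Stiff hinge (about 0.07 N m, 1 N at the knob): it stays where it is left. The hinge axis is parallel to the jig's y. The foot rises with it by 9 mm per rad.
- lever_knob (a point): Centre of the black barrel knob, 20 mm in diameter and 26 mm long across the lever (along the jig's y), at the end of the lever's 10 mm round steel bar, 88 mm from the hinge axis. At joint value q it lies 88*cos(0.17+q) mm in front of (jig -x) and 88*sin(0.17+q) mm above the hinge.
- lever_hinge (a point): Centre of the lever's hinge, fixed on the jig at x = +55 mm, y = 0, 177 mm above the table; the steel ears beside it stand 40 mm apart over their outsides and 187 mm high.
- index_unit: Fixed plunger unit: dark steel foot (44 mm wide, x = -70 to -34 mm), 32 mm wide arm over the sled (top 67 mm up), upright brass barrel of 22 mm diameter up to 90 mm, red sprung plunger. Origin: on the pin axis at table level; axes parallel to the jig. It sits at jig x = -55 mm, y = +95 or -95 mm; the other place has a plain stop block without a knob.
- plunger_knob (a point): Centre of the plunger's red knob, an upright cylinder of 27 mm diameter and 28 mm height; with the pin seated its centre is 106 mm above the table and its underside 2 mm over the barrel. Rises with the plunger.
- plunger (a joint): Travel of the plunger straight up, m: 0 = pin seated 12 mm deep in its hole, 0.018 = end stop, fully pulled. The spring needs about 6 N at first and 12 N at full travel, and pulls the pin back if let go.
- rail: Loose wooden rail 38 x 360 x 30 mm, long along the jig's y, lying on the sled under the foot, its top 75 mm above the table. Origin: centre of its underside. Leave it.
- glue: White glue bottle with orange cap, 54 mm diameter, 150 mm high, standing left of the jig. Origin: centre of its underside. Leave it.
- mallet: Wooden mallet lying right of the jig: head 60 x 110 x 60 mm centred at x = +90 mm, round handle 26 mm thick to x = -140 mm. Origin: underside, on the long axis. Leave it.
- tape: Yellow round tape measure, 60 mm diameter, 32 mm high, lying left of the jig. Origin: centre of its underside. Leave it.

How it is judged (in metres and radians):
On the way, in this order (a step that is already met when the one before it is completed fails the run):
1. the lever is swung up while the pin is still seated (value of joint lever above 1 rad and value of joint plunger below 0.004 m), for 0.2 s.
2. the plunger is pulled fully back with the lever up (value of joint lever above 1 rad and value of joint plunger above 0.0155 m), for 0.2 s.
At the end, for the whole second after the job is handed in: The lever is up (above 1.0 rad of 1.25) and the plunger is held by the fingers at more than 15.5 mm of its 18 mm travel through the last second; the rail has moved less than 20 mm, the bottle, mallet and tape less than 30 mm (all of step 2 and contact force between the fingers and index_unit above 2 N and distance of rail from where it was at the start of the episode below 0.02 m and distance of each of glue, mallet, tape from where it was at the start of the episode below 0.03 m); the arm keeps its last pose, push and grip.
It fails at once if the plunger is pulled (over 6 mm) before the lever is up (0.9 rad) (value of joint plunger above 0.006 m and value of joint lever below 0.9 rad).
It fails at once if the rail is shifted by more than 20 mm (distance of rail from where it was at the start of the episode above 0.02 m).
It fails at once if a bystander is moved by more than 30 mm (distance of any of glue, mallet, tape from where it was at the start of the episode above 0.03 m).
It also fails if it takes over 48 s, if anything falls off the work surface, if the arm or the gripper's body presses on something with over 40 N, if the wrist force passes 120 N, or if a joint passes its speed limit or range.

## Working session

There is one attempt and no reset: what is moved stays moved. The work goes in short steps, Python scripts to look and compute and a tool call to move; the robot and the scene stay as the last step left them, time stands still between calls to the robot, and variables do not carry over. Pictures are saved under pics/ and viewed, at most 10 in all, crops included, and the job is handed in when it is done.

Besides the shell and the picture viewer there is one more tool, called after "Emit:" by a JSON object that holds its "name" and its "arguments", one argument or row to a line. apply_moves: Moves the arm, as the interface text tells. Its arguments: {"type":"object","properties":{"rows":{"type":"array"}},"required":["rows"]}

```bash
mkdir -p pics; ls
python3 - <<'E'
from rig import *
import cv2,numpy as np
ims=[]
for n in("scene","top"):
    p,d=capture(n); np.savez(n+".npz",p=p,d=d); c=camera_params(n); print(n,c)
    cv2.imwrite(f"pics/{n}0.png",p[:,:,::-1])
s=read_state(); print(s["time_s"],s["position"],s["tcp_rot"],s["opening"])
E
```

```text
pics
scene {'fx': 605.2578354422659, 'fy': 605.2578354422659, 'cx': 325.21763035857117, 'cy': 239.50289257606198, 'xyz': array([ 1.27136862, -0.87263401,  0.84658499]), 'orientation': array([[ 0.79628694, -0.33745778,  0.50204517],
       [ 0.60470311,  0.42187866, -0.67553871],
       [ 0.01616365,  0.84151093,  0.53999824]])}
top {'fx': 433.8440714609781, 'fy': 433.8440714609781, 'cx': 323.26582913712014, 'cy': 242.8252026451408, 'xyz': array([0.44729309, 0.03737632, 1.01901151]), 'orientation': array([[ 0.01972121,  0.98569703, -0.16736916],
       [-0.99970905,  0.01711566, -0.01699604],
       [-0.01388832,  0.16765565,  0.98574779]])}
0.1 [ 0.20175697 -0.59090668  0.24667917] [[ 9.46439431e-01  3.22881303e-01 -2.60001402e-04]
 [ 3.22881196e-01 -9.46437585e-01  1.90562237e-03]
 [ 3.69214735e-04 -1.88750572e-03 -9.99998150e-01]] 0.999112619403537
```

View pics/scene0.png

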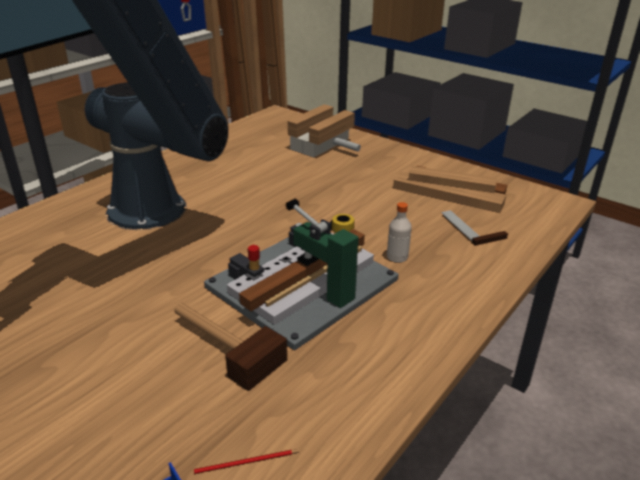

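View pics/top0.png

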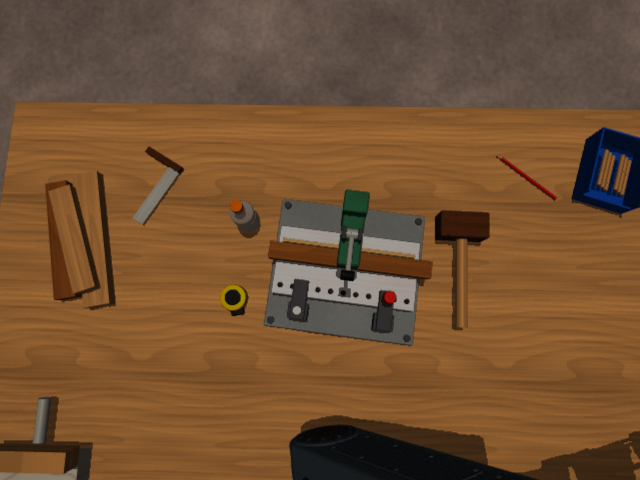

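The scene view shows the red knob at about (254,252) and the black lever knob at (292,205). In the top view the red knob is at (389,297), on the jig's right side, with the black knob at (347,274), the column at (356,200) and base bolts near (287,206), (420,221), (270,320) and (406,338).

```bash
cat > h.py <<'E'
import numpy as np,cv2
from rig import *
def ray(c,u,v):
    d=c["orientation"]@np.array([(u-c["cx"])/c["fx"],-(v-c["cy"])/c["fy"],-1.]); return c["xyz"],d
def onplane(c,u,v,z):
    o,d=ray(c,u,v); return o+d*(z-o[2])/d[2]
def tri(c1,p1,c2,p2):
    o1,d1=ray(c1,*p1);o2,d2=ray(c2,*p2)
    t=np.linalg.lstsq(np.c_[d1,-d2],o2-o1,rcond=None)[0]
    a,b=o1+t[0]*d1,o2+t[1]*d2
    return (a+b)/2,np.linalg.norm(a-b)
def blob(mask,roi):
    x0,x1,y0,y1=roi; m=np.zeros(mask.shape,np.uint8); m[y0:y1,x0:x1]=mask[y0:y1,x0:x1]
    n,l,st,ce=cv2.connectedComponentsWithStats(m); i=1+np.argmax(st[1:,4]); return ce[i],st[i],l==i
E
python3 - <<'E'
from h import *
C={n:camera_params(n) for n in("scene","top")};D={n:np.load(n+".npz") for n in C}
H={n:cv2.cvtColor(D[n]["p"],cv2.COLOR_RGB2HSV) for n in C}
def red(n): h=H[n];return (((h[...,0]<6)|(h[...,0]>174))&(h[...,1]>190)&(h[...,2]>90))
def blk(n): return H[n][...,2]<30
def grn(n): h=H[n];return (h[...,0]>50)&(h[...,0]<85)&(h[...,1]>90)&(h[...,2]>25)
R={"red":(red,(235,275,235,280),(370,410,280,315)),"blk":(blk,(282,302,196,214),(335,360,264,284)),"grn":(grn,(280,370,220,310),(330,380,180,280))}
for k,(f,a,b) in R.items():
    cs,ss,_=blob(f("scene"),a);ct,st,_=blob(f("top"),b)
    print(k,cs,ss,ct,st,tri(C["scene"],cs,C["top"],ct))
# base corners yaw
h=H["top"];p=D["top"]
d=D["top"]["d"]
for (u,v) in [(287,206),(420,221),(270,320),(406,338)]: print(onplane(C["top"],u,v,.02))
for n in C:
    m=grn(n); x=R["grn"][1 if n=="scene" else 2]; _,_,l=blob(m,x)
    v,u=np.nonzero(l&(D[n]["d"]>0)); 
    P=np.array([C[n]["xyz"]+ray(C[n],a,b)[1]*D[n]["d"][b,a] for a,b in zip(u,v)])
    for lo,hi in((.175,.195),(.15,.17)):
        q=P[(P[:,2]>lo)&(P[:,2]<hi)]; 
        if len(q)>5: print(n,lo,len(q),q.mean(0),cv2.minAreaRect((q[:,:2]*1000).astype(np.float32)))
E
```

```text
red [253.21126761 249.32394366] [248 245  11  11  71] [389.50925926 296.86111111] [384 292  12  11 108] (array([ 0.49059624, -0.08576432,  0.11356769]), np.float64(0.0015519317246407373))
blk [291.40384615 203.92307692] [287 200  11   9  52] [346.89147287 274.96124031] [340 270  15  11 129] (array([0.52547037, 0.00548787, 0.19926656]), np.float64(0.0003609818270343741))
grn [332.98188126 260.08519661] [ 294  223   63   84 2594] [355.64880952 201.55753968] [343 190  26  24 504] (array([ 0.67661596, -0.02227263,  0.13352325]), np.float64(0.026281447849498037))
[0.7040455  0.14240533 0.02      ]
[ 0.67284623 -0.17156199  0.02      ]
[0.43705151 0.17206569 0.02      ]
[ 0.40333646 -0.1354995   0.02      ]
scene 0.175 338 [ 0.68099509 -0.01939977  0.18280582] ((676.2764282226562, -16.277700424194336), (47.78544616699219, 48.345802307128906), 84.45887756347656)
scene 0.15 562 [ 0.63419946 -0.02106152  0.15872301] ((626.0928344726562, -12.535858154296875), (47.744537353515625, 149.8434600830078), 84.76264190673828)
top 0.175 500 [ 0.67301081 -0.01079955  0.18443325] ((673.5447998046875, -10.917369842529297), (47.62599182128906, 42.4677734375), 83.53502655029297)
```

```bash
cat >> h.py <<'E'
from scipy.spatial.transform import Rotation as Ro
def go(p,yaw_deg=None):
    "shift mm in tool axes + rot units, for TCP target p, tool down, tool y at heading yaw"
    s=read_state();R=np.array(s["tcp_rot"]);d=R.T@(np.array(p)-s["position"])*1000
    r=np.zeros(3)
    if yaw_deg is not None:
        a=np.radians(yaw_deg);y=np.array([np.cos(a),np.sin(a),0]);z=np.array([0,0,-1.])
        r=Ro.from_matrix(R.T@np.c_[np.cross(y,z),y,z]).as_rotvec(degrees=True)/6
    print(d.round(1),r.round(2))
E
python3 -c "
from h import *
go([.5255,.0055,.29],-96.7)"
```

```text
[ 499.  -460.   -42.3] [-0.02  0.    4.26]
```

Emit:
{"name": "apply_moves", "arguments": {
  "rows": [
    {"x": 0, "y": 0, "z": -42, "rz": 0, "claw": 0},
    {"x": 499, "y": -460, "z": -42, "rz": 4.26, "claw": 0},
    {"x": 499, "y": -460, "z": -42, "rz": 4.26, "claw": 0},
    {"x": 499, "y": -460, "z": -42, "rz": 4.26, "claw": 0},
    {"x": 499, "y": -460, "z": -42, "rz": 4.26, "claw": 0},
    {"x": 499, "y": -460, "z": -42, "rz": 4.26, "claw": 0},
    {"x": 499, "y": -460, "z": -42, "rz": 4.26, "claw": 0},
    {"x": 499, "y": -460, "z": -42, "rz": 4.26, "claw": 0},
    {"x": 499, "y": -460, "z": -42, "rz": 4.26, "claw": 0},
    {"x": 499, "y": -460, "z": -42, "rz": 4.26, "claw": 0}
  ]
}}

```text
validation failed for argument at $.ro...
```

```bash
python3 -c "
from h import *
go([.5255,.0055,.29],-96.7);s=read_state();print(s['position'],s['time_s'])"
```

```text
[ 499.  -460.   -42.3] [-0.02  0.    4.26]
[ 0.20175697 -0.59090668  0.24667917] 0.1
```

Emit:
{"name": "apply_moves", "arguments": {
  "rows": [
    {"x": 0, "y": 0, "z": -42, "rx": 0, "ry": 0, "rz": 0, "claw": 0},
    {"x": 62, "y": -58, "z": -42, "rx": 0, "ry": 0, "rz": 1, "claw": 0}
  ]
}}

```text
time_s: 0.35
position: [0.2306, -0.5415, 0.2923]
tcp_rot: [[0.977, 0.215, 0.002], [0.215, -0.977, -0.01], [-0.0, 0.01, -1.0]]
force: [1.2, 1.4, -0.2]
opening: 1.0
grasp_force: 0.0
```

```bash
python3 -c "
from h import *
go([.5255,.0055,.29],-96.7)"
```

```text
[ 405.6 -470.8   -2.8] [ 0.1  -0.01  3.19]
```

Emit:
{"name": "apply_moves", "arguments": {
  "rows": [
    {"x": 400, "y": -470, "z": 0, "rx": 0, "ry": 0, "rz": 3.2, "claw": 0},
    {"x": 400, "y": -470, "z": 0, "rx": 0, "ry": 0, "rz": 3.2, "claw": 0},
    {"x": 400, "y": -470, "z": 0, "rx": 0, "ry": 0, "rz": 3.2, "claw": 0},
    {"x": 400, "y": -470, "z": 0, "rx": 0, "ry": 0, "rz": 3.2, "claw": 0},
    {"x": 400, "y": -470, "z": 0, "rx": 0, "ry": 0, "rz": 3.2, "claw": 0},
    {"x": 400, "y": -470, "z": 0, "rx": 0, "ry": 0, "rz": 3.2, "claw": 0},
    {"x": 400, "y": -470, "z": 0, "rx": 0, "ry": 0, "rz": 3.2, "claw": 0},
    {"x": 400, "y": -470, "z": 0, "rx": 0, "ry": 0, "rz": 3.2, "claw": 0},
    {"x": 400, "y": -470, "z": 0, "rx": 0, "ry": 0, "rz": 3.2, "claw": 0},
    {"x": 400, "y": -470, "z": 0, "rx": 0, "ry": 0, "rz": 3.2, "claw": 0}
  ]
}}

```text
time_s: 1.6
position: [0.5173, 0.013, 0.2894]
tcp_rot: [[0.994, -0.11, -0.0], [-0.11, -0.994, -0.0], [-0.0, 0.0, -1.0]]
force: [1.5, -0.5, -0.8]
opening: 0.997
grasp_force: 0.0
```

```bash
python3 -c "
from h import *
go([.5255,.0055,.29],-96.7)
c=camera_params('wrist');p,d=capture('wrist');cv2.imwrite('pics/w1.png',p[:,:,::-1]);np.savez('w1.npz',p=p,d=d,**c);print(c)"
```

```text
[ 8.9  6.6 -0.7] [0.   0.   0.07]
{'fx': 409.25881536013594, 'fy': 409.25881536013594, 'cx': 313.6379398615579, 'cy': 245.18884861133142, 'xyz': array([0.59550783, 0.00374803, 0.42532448]), 'orientation': array([[-1.10628288e-01,  9.52433029e-01,  2.83958987e-01],
       [-9.93861840e-01, -1.06061218e-01, -3.14588645e-02],
       [ 1.54574284e-04, -2.85696242e-01,  9.58320214e-01]])}
```

View pics/w1.png

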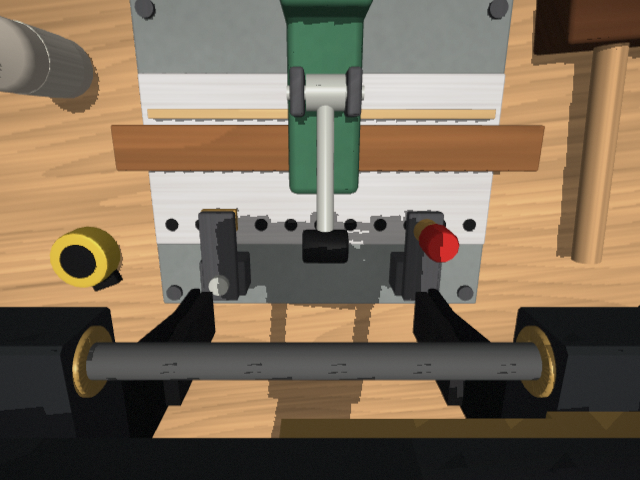

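The wrist view shows the black knob at (325,246), with the lever bar running straight up to the hinge at (325,92). The red knob's top is at about (440,243). The jaws are aligned with the jig.

Run:
```python
from h import *
w=np.load('w1.npz');sc=camera_params('scene');tp=camera_params('top')
h=cv2.cvtColor(w['p'],cv2.COLOR_RGB2HSV)
ck,st,_=blob(h[...,2]<38,(296,356,226,268));print(ck,st)
cr,sr,_=blob(((h[...,0]<6)|(h[...,0]>174))&(h[...,1]>190)&(h[...,2]>90),(400,480,200,290));print(cr,sr)
print('knob',tri(w,ck,sc,(291.4,203.9)),tri(w,ck,tp,(346.9,275)),onplane(w,*ck,.2))
print('red',tri(w,cr,sc,(253.2,249.3)),tri(w,cr,tp,(389.5,296.9)),onplane(w,*cr,.115))
print('hinge',onplane(w,325.5,92,.182))
print('bolts',[onplane(w,*q,.022)[:2].round(4) for q in((145,9),(497,9),(175,293),(464,293))])
```

```text
[325.20285714 245.83071429] [ 303  226   53   37 1400]
[442.3255814  244.41738066] [428 224  31  38 817]
knob (array([0.52710734, 0.0042423 , 0.20023072]), np.float64(0.0013103860838830999)) (array([0.5259619 , 0.00500041, 0.1943306 ]), np.float64(0.0008021362813544008)) [0.52762383 0.00458087 0.2       ]
red (array([ 0.49304884, -0.08717134,  0.11537083]), np.float64(2.190056447478231e-06)) (array([ 0.49059398, -0.08793971,  0.1090805 ]), np.float64(0.002253973243798964)) [ 0.49292523 -0.08728072  0.115     ]
hinge [ 0.61134592 -0.00471423  0.182     ]
bolts [array([0.7073, 0.1401]), array([ 0.6731, -0.1668]), array([0.4395, 0.1697]), array([ 0.4054, -0.1364])]
```

```bash
python3 -c "
from h import *
go([.527,.0045,.206],-96.5)"
```

```text
[ 8.2 13.5 83.5] [-0.05 -0.03  0.06]
```

Emit:
{"name": "apply_moves", "arguments": {
  "rows": [
    {"x": 8, "y": 13, "z": 40, "rx": 0, "ry": 0, "rz": 0, "claw": 0},
    {"x": 8, "y": 13, "z": 40, "rx": 0, "ry": 0, "rz": 0, "claw": 0},
    {"x": 8, "y": 13, "z": 40, "rx": 0, "ry": 0, "rz": 0, "claw": 0}
  ]
}}

```text
time_s: 2.02
position: [0.5232, -0.0032, 0.25]
tcp_rot: [[0.994, -0.112, -0.0], [-0.112, -0.994, 0.0], [-0.0, -0.0, -1.0]]
force: [-0.2, -0.4, 0.0]
opening: 0.997
grasp_force: 0.0
```

```bash
python3 -c "
from h import *
go([.527,.0045,.206],-96.5)"
```

```text
[ 2.9 -8.1 44. ] [-0.    0.    0.01]
```

Emit:
{"name": "apply_moves", "arguments": {
  "rows": [
    {"x": 3, "y": -8, "z": 0, "rx": 0, "ry": 0, "rz": 0, "claw": 0},
    {"x": 3, "y": -8, "z": 44, "rx": 0, "ry": 0, "rz": 0, "claw": 0},
    {"x": 3, "y": -8, "z": 44, "rx": 0, "ry": 0, "rz": 0, "claw": 0},
    {"x": 3, "y": -8, "z": 44, "rx": 0, "ry": 0, "rz": 0, "claw": 0},
    {"x": 3, "y": -8, "z": 44, "rx": 0, "ry": 0, "rz": 0, "claw": 160},
    {"x": 3, "y": -8, "z": 44, "rx": 0, "ry": 0, "rz": 0, "claw": 160},
    {"x": 3, "y": -8, "z": 44, "rx": 0, "ry": 0, "rz": 0, "claw": 160},
    {"x": 3, "y": -8, "z": 44, "rx": 0, "ry": 0, "rz": 0, "claw": 160}
  ]
}}

```text
time_s: 3.02
position: [0.5272, 0.0046, 0.2058]
tcp_rot: [[0.994, -0.111, 0.0], [-0.111, -0.994, -0.0], [0.0, -0.0, -1.0]]
force: [-0.6, 0.1, -0.8]
opening: 0.625
grasp_force: 0.0
```

```bash
python3 -c "
from h import *
go([.527,.0045,.206],-96.5)
p,d=capture('wrist');cv2.imwrite('pics/w2.png',p[:,:,::-1])"
```

```text
[-0.2  0.1 -0.2] [-0.   -0.    0.02]
```

View pics/w2.png

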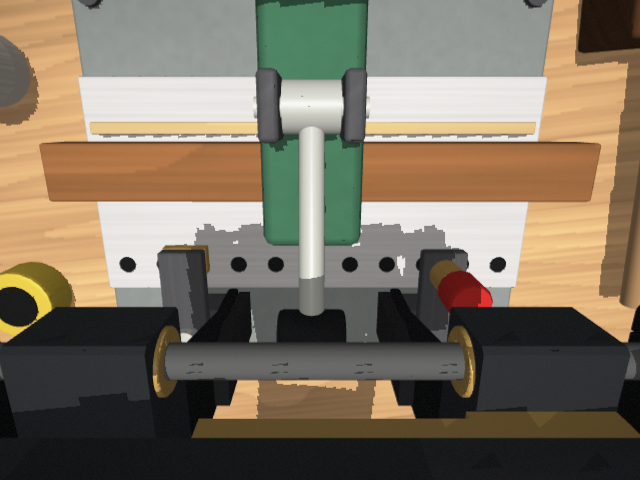

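The knob at (312,328) sits centred between the fingers at about (235,330) and (390,330). I'll close now.

Emit:
{"name": "apply_moves", "arguments": {
  "rows": [
    {"x": 0, "y": 0, "z": 0, "rx": 0, "ry": 0, "rz": 0, "claw": 255},
    {"x": 0, "y": 0, "z": 0, "rx": 0, "ry": 0, "rz": 0, "claw": 255},
    {"x": 0, "y": 0, "z": 0, "rx": 0, "ry": 0, "rz": 0, "claw": 255},
    {"x": 0, "y": 0, "z": 0, "rx": 0, "ry": 0, "rz": 0, "claw": 255},
    {"x": 0, "y": 0, "z": 0, "rx": 0, "ry": 0, "rz": 0, "claw": 255},
    {"x": 0, "y": 0, "z": 0, "rx": 0, "ry": 0, "rz": 0, "claw": 255}
  ]
}}

```text
time_s: 3.82
position: [0.5272, 0.0053, 0.2055]
tcp_rot: [[0.994, -0.111, 0.0], [-0.111, -0.994, 0.001], [-0.0, -0.001, -1.0]]
force: [0.8, 4.9, -0.7]
opening: 0.299
grasp_force: 30.0
```

Emit:
{"name": "apply_moves", "arguments": {
  "rows": [
    {"x": 2, "y": 0, "z": -7, "rx": 0, "ry": 0, "rz": 0, "claw": 255},
    {"x": 5.6, "y": 0, "z": -14.8, "rx": 0, "ry": 0, "rz": 0, "claw": 255},
    {"x": 9.7, "y": 0, "z": -22.5, "rx": 0, "ry": 0, "rz": 0, "claw": 255},
    {"x": 14.7, "y": 0, "z": -29.8, "rx": 0, "ry": 0, "rz": 0, "claw": 255},
    {"x": 14.7, "y": 0, "z": -29.8, "rx": 0, "ry": 0, "rz": 0, "claw": 255},
    {"x": 14.7, "y": 0, "z": -29.8, "rx": 0, "ry": 0, "rz": 0, "claw": 255}
  ]
}}

```text
time_s: 4.58
position: [0.5405, 0.0039, 0.235]
tcp_rot: [[0.994, -0.111, -0.003], [-0.111, -0.994, 0.002], [-0.004, -0.001, -1.0]]
force: [-1.0, 4.8, -0.8]
opening: 0.293
grasp_force: 30.0
```

Small forces, so I'll continue the arc.

Emit:
{"name": "apply_moves", "arguments": {
  "rows": [
    {"x": 5.7, "y": 0, "z": -6.7, "rx": 0, "ry": 0, "rz": 0, "claw": 255},
    {"x": 12, "y": 0, "z": -12.8, "rx": 0, "ry": 0, "rz": 0, "claw": 255},
    {"x": 19, "y": 0, "z": -18.3, "rx": 0, "ry": 0, "rz": 0, "claw": 255},
    {"x": 26.3, "y": 0, "z": -23, "rx": 0, "ry": 0, "rz": 0, "claw": 255},
    {"x": 32, "y": 0, "z": -26, "rx": 0, "ry": 0, "rz": 0, "claw": 255},
    {"x": 38.2, "y": 0, "z": -28.7, "rx": 0, "ry": 0, "rz": 0, "claw": 255},
    {"x": 46.6, "y": 0, "z": -31.5, "rx": 0, "ry": 0, "rz": 0, "claw": 255},
    {"x": 53, "y": 0, "z": -33, "rx": 0, "ry": 0, "rz": 0, "claw": 255},
    {"x": 53, "y": 0, "z": -33, "rx": 0, "ry": 0, "rz": 0, "claw": 255},
    {"x": 53, "y": 0, "z": -33, "rx": 0, "ry": 0, "rz": 0, "claw": 255}
  ]
}}

```text
time_s: 5.82
position: [0.5936, -0.0021, 0.2691]
tcp_rot: [[0.994, -0.111, -0.002], [-0.111, -0.994, 0.001], [-0.002, -0.001, -1.0]]
force: [-2.7, 4.4, 4.4]
opening: 0.295
grasp_force: 30.0
```

Emit:
{"name": "apply_moves", "arguments": {
  "rows": [
    {"x": 0, "y": 0, "z": 0, "rx": 0, "ry": 0, "rz": 0, "claw": 100},
    {"x": 0, "y": 0, "z": 0, "rx": 0, "ry": 0, "rz": 0, "claw": 0},
    {"x": 0, "y": 0, "z": 0, "rx": 0, "ry": 0, "rz": 0, "claw": 0},
    {"x": 0, "y": 0, "z": -40, "rx": 0, "ry": 0, "rz": 0, "claw": 0},
    {"x": 0, "y": 0, "z": -60, "rx": 0, "ry": 0, "rz": 0, "claw": 0},
    {"x": 0, "y": 0, "z": -60, "rx": 0, "ry": 0, "rz": 0, "claw": 0},
    {"x": 0, "y": 0, "z": -60, "rx": 0, "ry": 0, "rz": 0, "claw": 0}
  ]
}}

```text
time_s: 6.7
position: [0.5939, -0.003, 0.3273]
tcp_rot: [[0.994, -0.111, -0.002], [-0.111, -0.994, 0.0], [-0.002, 0.0, -1.0]]
force: [-0.9, -0.6, -0.2]
opening: 0.97
grasp_force: 0.0
```

```bash
python3 -c "
from h import *
p,d=capture('scene');cv2.imwrite('pics/s2.png',cv2.resize(p[150:330,180:420,::-1],None,fx=3,fy=3))
print(read_state()['position'])
go([.491,-.087,.33],-96.5-15)"
```

```text
[ 0.59370387 -0.00291514  0.32692793]
[-92.8  95.   -2.8] [0.   0.03 2.52]
```

View pics/s2.png

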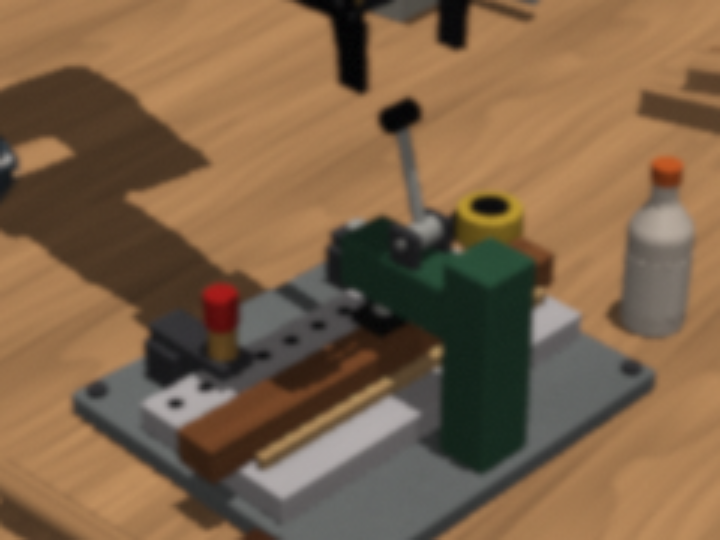

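The lever stands nearly upright, with its knob at crop (400,115), and the foot is off the rail. The red knob at crop (220,310) is untouched. I'll move over the plunger with the jaws turned 15° so the body swings away from the head.

Emit:
{"name": "apply_moves", "arguments": {
  "rows": [
    {"x": -50, "y": 50, "z": 0, "rx": 0, "ry": 0, "rz": -1.2, "claw": 0},
    {"x": -93, "y": 95, "z": 0, "rx": 0, "ry": 0, "rz": -2.5, "claw": 0},
    {"x": -93, "y": 95, "z": 0, "rx": 0, "ry": 0, "rz": -2.5, "claw": 0},
    {"x": -93, "y": 95, "z": 60, "rx": 0, "ry": 0, "rz": -2.5, "claw": 0},
    {"x": -93, "y": 95, "z": 110, "rx": 0, "ry": 0, "rz": -2.5, "claw": 0},
    {"x": -93, "y": 95, "z": 130, "rx": 0, "ry": 0, "rz": -2.5, "claw": 0},
    {"x": -93, "y": 95, "z": 130, "rx": 0, "ry": 0, "rz": -2.5, "claw": 0},
    {"x": -93, "y": 95, "z": 130, "rx": 0, "ry": 0, "rz": -2.5, "claw": 0},
    {"x": -93, "y": 95, "z": 130, "rx": 0, "ry": 0, "rz": -2.5, "claw": 0}
  ]
}}

```text
time_s: 7.88
position: [0.4926, -0.0872, 0.1995]
tcp_rot: [[0.989, 0.15, 0.003], [0.15, -0.989, -0.001], [0.002, 0.001, -1.0]]
force: [0.3, 0.1, -0.2]
opening: 1.0
grasp_force: 0.0
```

Run:
```python
from h import *
print(read_state()['position'])
c=camera_params('wrist');p,d=capture('wrist');cv2.imwrite('pics/w3.png',p[:,:,::-1])
h=cv2.cvtColor(p,cv2.COLOR_RGB2HSV)
m=((h[...,0]<6)|(h[...,0]>174))&(h[...,1]>190)&(h[...,2]>60)
cr,sr,l=blob(m,(150,500,150,480));print(cr,sr)
v,u=np.nonzero(l&(d>0));P=np.array([c['xyz']+ray(c,a,b)[1]*d[b,a] for a,b in zip(u,v)])
T=P[P[:,2]>P[:,2].max()-.006];print(P.max(0),P.min(0),len(T),cv2.minEnclosingCircle((T[:,:2]*1000).astype(np.float32)))
print(tri(c,cr,camera_params('scene'),(253.2,249.3)))
go([.491,-.0865,.117],-81.5)
```

```text
[ 0.49256571 -0.08717502  0.19949756]
[311.26739356 263.6443406 ] [ 289  237   46   54 1926]
[ 0.50541098 -0.07386815  0.12066379] [ 0.47967008 -0.0997711   0.09332806] 1555 ((492.52947998046875, -86.68278503417969), 13.099336624145508)
(array([ 0.49378393, -0.08675431,  0.11514213]), np.float64(0.00174503358482598))
[-1.5 -1.  82.5] [ 0.01 -0.02  0.02]
```

View pics/w3.png

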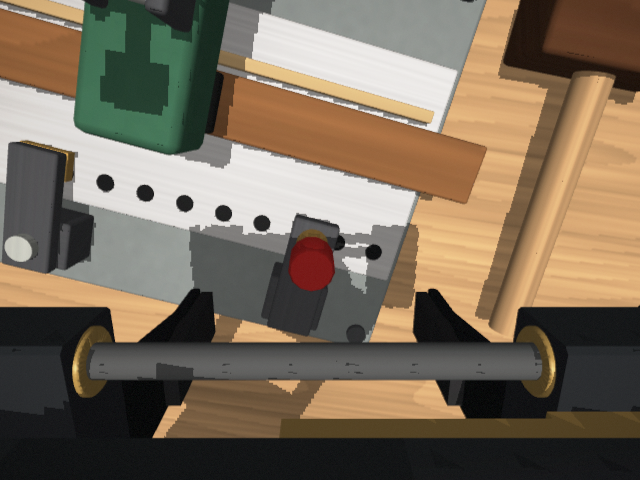

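The red knob's top at (312,263) is centred laterally between the fingers. Its axis is at (0.4925, -0.0867) and its top is 120.5 mm up, so the jaws are already over it. I'll go straight down and grip.

Emit:
{"name": "apply_moves", "arguments": {
  "rows": [
    {"x": 0, "y": 0, "z": 40, "rx": 0, "ry": 0, "rz": 0, "claw": 0},
    {"x": 0, "y": 0, "z": 70, "rx": 0, "ry": 0, "rz": 0, "claw": 0},
    {"x": 0, "y": 0, "z": 84, "rx": 0, "ry": 0, "rz": 0, "claw": 0},
    {"x": 0, "y": 0, "z": 84, "rx": 0, "ry": 0, "rz": 0, "claw": 0},
    {"x": 0, "y": 0, "z": 84, "rx": 0, "ry": 0, "rz": 0, "claw": 130},
    {"x": 0, "y": 0, "z": 84, "rx": 0, "ry": 0, "rz": 0, "claw": 255},
    {"x": 0, "y": 0, "z": 84, "rx": 0, "ry": 0, "rz": 0, "claw": 255},
    {"x": 0, "y": 0, "z": 84, "rx": 0, "ry": 0, "rz": 0, "claw": 255},
    {"x": 0, "y": 0, "z": 84, "rx": 0, "ry": 0, "rz": 0, "claw": 255},
    {"x": 0, "y": 0, "z": 84, "rx": 0, "ry": 0, "rz": 0, "claw": 255}
  ]
}}

```text
time_s: 9.18
position: [0.4915, -0.087, 0.1144]
tcp_rot: [[0.989, 0.15, 0.0], [0.15, -0.989, 0.0], [0.0, -0.0, -1.0]]
force: [0.4, 0.3, -1.2]
opening: 0.397
grasp_force: 0.0
```

Emit:
{"name": "apply_moves", "arguments": {
  "rows": [
    {"x": 0, "y": 0, "z": 0, "rx": 0, "ry": 0, "rz": 0, "claw": 255},
    {"x": 0, "y": 0, "z": 0, "rx": 0, "ry": 0, "rz": 0, "claw": 255},
    {"x": 0, "y": 0, "z": 0, "rx": 0, "ry": 0, "rz": 0, "claw": 255}
  ]
}}

```text
time_s: 9.55
position: [0.4913, -0.0863, 0.1143]
tcp_rot: [[0.989, 0.15, -0.0], [0.15, -0.989, 0.001], [-0.0, -0.001, -1.0]]
force: [0.9, 4.7, 0.6]
opening: 0.3
grasp_force: 30.0
```

Emit:
{"name": "apply_moves", "arguments": {
  "rows": [
    {"x": 0, "y": 0, "z": -5, "rx": 0, "ry": 0, "rz": 0, "claw": 255},
    {"x": 0, "y": 0, "z": -10, "rx": 0, "ry": 0, "rz": 0, "claw": 255},
    {"x": 0, "y": 0, "z": -15, "rx": 0, "ry": 0, "rz": 0, "claw": 255},
    {"x": 0, "y": 0, "z": -18, "rx": 0, "ry": 0, "rz": 0, "claw": 255},
    {"x": 0, "y": 0, "z": -18, "rx": 0, "ry": 0, "rz": 0, "claw": 255},
    {"x": 0, "y": 0, "z": -18, "rx": 0, "ry": 0, "rz": 0, "claw": 255},
    {"x": 0, "y": 0, "z": -18, "rx": 0, "ry": 0, "rz": 0, "claw": 255}
  ]
}}

```text
time_s: 10.42
position: [0.4913, -0.0863, 0.1308]
tcp_rot: [[0.989, 0.149, -0.001], [0.149, -0.989, 0.002], [-0.001, -0.002, -1.0]]
force: [3.3, 3.6, -11.5]
opening: 0.3
grasp_force: 30.0
```

Run:
```python
from h import *
s=read_state();print(s['position'],s['force'],s['grasp_force'])
p,d=capture('scene');cv2.imwrite('pics/s3.png',cv2.resize(p[150:330,180:420,::-1],None,fx=3,fy=3))
```

```text
[ 0.49125748 -0.08626517  0.13084323] [  3.34083087   3.58464659 -11.54871317] 29.99797549622599
```

View pics/s3.png

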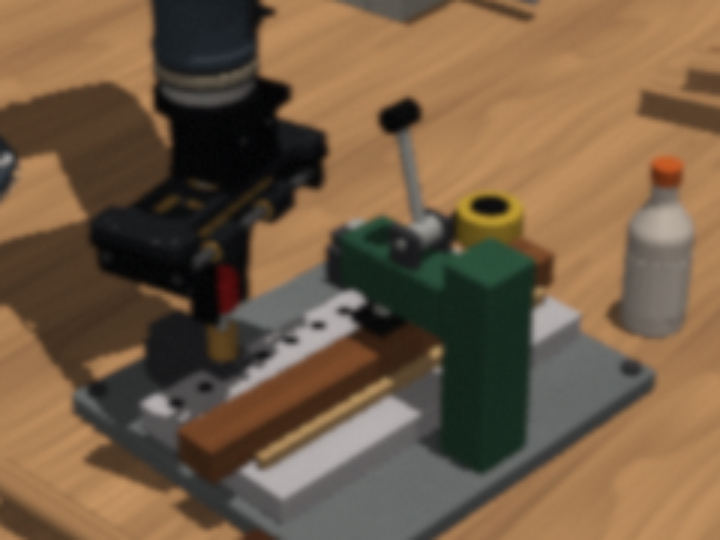

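The knob at crop (228,290) is lifted with the fingers and the lever is still up. Travel is about 16.5 mm at 11.5 N. I'll go a little further, onto the end stop.

Emit:
{"name": "apply_moves", "arguments": {
  "rows": [
    {"x": 0, "y": 0, "z": -2, "rx": 0, "ry": 0, "rz": 0, "claw": 255},
    {"x": 0, "y": 0, "z": -2, "rx": 0, "ry": 0, "rz": 0, "claw": 255},
    {"x": 0, "y": 0, "z": -2, "rx": 0, "ry": 0, "rz": 0, "claw": 255},
    {"x": 0, "y": 0, "z": -2, "rx": 0, "ry": 0, "rz": 0, "claw": 255}
  ]
}}

```text
time_s: 10.98
position: [0.4913, -0.0863, 0.1324]
tcp_rot: [[0.989, 0.149, -0.001], [0.149, -0.989, 0.002], [-0.001, -0.002, -1.0]]
force: [3.8, 3.7, -14.0]
opening: 0.3
grasp_force: 30.0
```

Emit:
{"name": "apply_moves", "arguments": {
  "rows": [
    {"x": 0, "y": 0, "z": 0, "rx": 0, "ry": 0, "rz": 0, "claw": 255},
    {"x": 0, "y": 0, "z": 0, "rx": 0, "ry": 0, "rz": 0, "claw": 255},
    {"x": 0, "y": 0, "z": 0, "rx": 0, "ry": 0, "rz": 0, "claw": 255},
    {"x": 0, "y": 0, "z": 0, "rx": 0, "ry": 0, "rz": 0, "claw": 255}
  ]
}}

```text
time_s: 11.48
position: [0.4912, -0.0862, 0.1324]
tcp_rot: [[0.989, 0.149, -0.001], [0.149, -0.989, 0.002], [-0.001, -0.002, -1.0]]
force: [3.6, 3.9, -14.4]
opening: 0.296
grasp_force: 30.0
```

```bash
python3 -c "
from rig import *
s=read_state();print(s['position'],s['force'],s['grasp_force'])
if s['force'][2]<-11: print(hand_in())"
```

```text
[ 0.49120704 -0.08623685  0.13241668] [  3.6298914    3.86543178 -14.40017548] 29.99747914611362
the job is handed in; nothing more can be done
None
```

I handed the job in at about 11.5 s with the lever up at roughly 1.2 rad and the plunger held about 18 mm up against its end stop, gripped at 30 N; the hand-in did not report a verdict.

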